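# Free a ratchet lift's pawl with a screwdriver and let the load down

### The job

Pick up the screwdriver, slip its shank under the cross bar of the pawl on the small ratchet lift and ease the pawl up by feel, just far enough to free it, holding it off until the platform with the battery pack has sunk fully home. Then lay the screwdriver down on the table clear of the lift. Lifted too far, the pawl's upper claw catches the load again; use only a light touch and never force the pawl against its stop, keep the gripper itself off the lift and the battery pack, and leave the other things where they are.

Things in the scene. Friction and masses are not known exactly. Their poses are not given: they have to be found in the camera images.
- stand: Ratchet lift, fixed: grey twin uprights (outer faces at y = -33 and +33 mm, x -4 to 14 mm), 210 mm high, on a dark base plate 200 x 120 x 10 mm (x -75 to 125 mm). Origin on the table under the uprights; +x runs from its front (turned roughly to the robot) to the platform at its back, z up. A dark pawl on its front hooks a toothed bar that runs between the uprights (its top up to 270 mm high).
- stand_finger (a point): Nominal middle of the underside of the round cross bar (11 mm thick, polished, 40 mm long in y) at the end of the pawl's tail, at rest: x -68 mm, z 125.5 mm in the frame, axes as the frame's. Pawl bracket and bar are adjustable: the true bar lies up to 16 mm higher or lower, to be found by feel. Below it is free space. The shank goes under from the front, along +x, 15 to 30 mm past the bar.
- carriage (a joint): Height in m of the platform above its lowest position: 0 = fully home, 0.06 to 0.074 at the start (hanging on one tooth of the bar). A damper lets it sink by itself at roughly 0.03 to 0.06 m/s while the pawl is held off; the way down takes 1 to 2.5 s.
- platform (a point): Middle of the top of the aluminium platform (84 x 120 mm) that moves up and down behind the uprights; 29 mm above the table when fully home. The pack stands on it.
- pack_center (a point): Centre of the black battery pack, 66 x 105 x 65 mm, standing loose on the platform (its centre 32 mm above the platform, its z upright). About 0.4 kg.
- driver_grip (a point): Yellow-handled screwdriver, 174 mm long, 26 wide, 22 high, 0.11 kg, lying level on its six-sided handle left or right of the lift (it changes places with the wrench). This point is on its centre line, 11 mm above the table: the handle reaches from 11 mm ahead of it to 79 mm behind, the steel shank (7 mm thick) on to the tip 93 mm ahead. Ahead, to the tip, is its -y axis.
- wrench_13: Combination wrench, 30 x 164 x 7 mm, lying flat, long axis y; a bystander. Origin under its middle.
- bolt_2: Hex bolt 60 mm long standing on its head to the right of the lift; a bystander. Origin under its head.
- bolt_3: Hex bolt 68 mm long standing on its head to the right of the lift; a bystander. Origin under its head.
- tape_measure: Tape measure 38 x 78 x 64 mm standing to the left of the lift; a bystander. Origin under its middle.
- pawl_pin (a point): Nominal pin the pawl swings about (along y; x -12 mm, z 145 mm in the frame). A spring closes it; let go early, it catches the next tooth (16 mm). Lifting its cross bar 9 to 14 mm from rest frees the load; from 15 mm an upper claw catches it until the bar is lowered again; at 20 mm is a stop. Lifting takes 1 to 3 N, least once free; over 5 N of screwdriver on lift fails.
Not all that is in view belongs to the job. There is more than one size of the stand; the job needs the larger. What is shaped like the part that bears pack_center but green is not meant.

How it is judged:
By the outcome, as a careful person would: the job done as asked, in the order asked, and still so for the second after the job is handed in, with the robot touching nothing.
It also fails if it takes over 72 s, if anything falls off the work surface, if the arm or the gripper's body presses on something with over 40 N, if the wrist force passes 120 N, or if a joint passes its speed limit or range.

### The arm

A 7-joint arm with a two-finger parallel gripper is mounted at the origin on a cart in front of the work surface, level with it; the furniture and walls round the work are solid. World frame = base frame: x ahead of the robot, y to its left, z up, the work surface at z = 0. Lengths are in m, angles in rad, forces in N, time in s.
With the tool pointing down it reaches from about 0.4 to 0.85 m from the base axis. Payload 10.4 kg.
Tool frame: the origin (TCP) lies between the finger pads; the fingertips stand tcp_to_tips ahead of it and the grasp point (between the pads) lies 8 mm behind it (tcp_to_tips is the distance from the TCP to the fingertips, in m); z points along the fingers, y is the line along which they close (so a half turn about z gives the same grasp; the last joint's range is limited). The gripper opens to 85 mm and grips with 20 to 120 N. Pads are 22 mm wide; open, the fingers measure 114 mm over their backs; the gripper's body (76 mm by 85 mm) begins 54 mm behind the grasp point. The pads swing forward as they close: fully open they stand 13 mm farther back than shut.
Start: joints at [-1.153, 0.332, -0.065, 1.46, 0.022, 1.35, -0.088], TCP at [0.267, 0.565, 0.242] pointing down, gripper open.
Joint ranges: [-2.6, 2.6], [-0.5, 2.12], [-1.47, 1.34], [0.16, 2.42], [-1.27, 4.41], [0.06, 2.06], [-2.6, 2.6]. Speed limits (rad/s): [2.22, 2.22, 2.79, 2.79, 3.14, 3.14, 3.14].

### API

Orientations are given as a unit quaternion [x, y, z, w].
In Python, from workcell import * gives the robot as it stands.
- The arm moves only by the tool apply_moves, never from a script. Its argument "rows" is a list of rows, each an object of numbers: "x", "y", "z": the shift along the tool's x, y, z in mm; "ax", "ay", "az": the turn, a rotation vector about the tool's x, y, z in degrees; "gripper": the closure, from 0 (fully open) to 1 (shut). A call has 1 to 5 rows; each row shifts and turns the commanded pose from where the row before left it, along the tool's axes as they then stand; what a row does not reach is not made up. A row lasts 1/12 s, in which the tool goes at most 41.7 mm and 7.16 degrees, less where a joint would pass 70% of its speed; a pose out of reach is approached as far as the arm can. A call with a gripper value outside its range is refused whole. The fingers move at their own pace and stop on an object; "newtons" is the grip in N (left out, the last holds). Time passes only in rows, so rows that do not move let the fingers close. It gives the time, the measured TCP pose, the force, the opening and the grip force at its end, in the units of the state.
- get_obs(): the state, without advancing time (a new reading comes with each control period).
- camera(name): name is "scene" or "top" or "wrist"; returns a dict with "color" (384x512x3 uint8, red, green, blue), "fov_y" (degrees; the focal length in pixels is half the picture's height over the tangent of half this angle, whatever the lens; pixels are square), "cx", "cy" (the principal point, pixels), "rvec" (rotation vector, rad) and "tvec" (3), from world to camera coordinates, as OpenCV has them. Camera axes: x right, y down, z forward; pixel columns grow to the right and rows downward; lengths in m; the calibration is good to about 2 mm. A picture is of the moment at which its call begins. There is no depth.
- hand_in(): hands the job in; it is judged then, once.
The state is a dict: "clock": time; "joint_pos": joint angles; "joint_velocities": joint speeds; "tau": joint torques, N m; "position": TCP position; "ee_rot": TCP orientation; "ft_force": force on the tool from outside, world axes, zero at the start; "torque": the same for the moment, N m; "grip_width": opening from 0.0 (shut) to 1.0 (fully open); "grasp_force": force on a finger pad.
Only numpy, scipy, OpenCV 4.12 (cv2) and the standard library are available. Lean on these libraries where they do the work, as an engineer would, in place of code of your own. Each camera call takes 0.05 s, during which the arm holds its last target. There are 200 camera calls.

## Working session

There is one attempt and no reset: what is moved stays moved. The work goes in short steps, Python scripts to look and compute and a tool call to move; the robot and the scene stay as the last step left them, time stands still between calls to the robot, and variables do not carry over. Pictures are saved under pics/ and viewed, at most 10 in all, crops included, and the job is handed in when it is done.

Besides the shell and the picture viewer there is one more tool, called after "Request:" by a JSON object that holds its "fn" and its "kwargs". apply_moves: Moves the arm, as the interface text tells. Its arguments: {"type":"object","properties":{"rows":{"type":"array","items":{"type":"object","properties":{"x":{"type":"number"},"y":{"type":"number"},"z":{"type":"number"},"ax":{"type":"number"},"ay":{"type":"number"},"az":{"type":"number"},"gripper":{"type":"number"}}}},"newtons":{"type":"number"}},"required":["rows"]}

```bash
mkdir -p pics; ls; python3 - <<'E'
from workcell import *
import cv2,numpy as np
o=get_obs(); print({k:np.round(v,3).tolist() for k,v in o.items()})
for n in ("scene","top","wrist"):
    c=camera(n); cv2.imwrite(f"pics/{n}0.png",c["color"][:,:,::-1])
    print(n,c["fov_y"],c["cx"],c["cy"],c["rvec"],c["tvec"])
E
python3 -c "
import cv2
a=cv2.imread('pics/scene0.png');b=cv2.imread('pics/top0.png')
cv2.imwrite('pics/s0.png',cv2.resize(a,(800,600),interpolation=cv2.INTER_CUBIC));cv2.imwrite('pics/t0.png',cv2.resize(b,(800,600),interpolation=cv2.INTER_CUBIC))"
```

```text
pics
{'clock': 0.0, 'joint_pos': [-1.153, 0.333, -0.065, 1.461, 0.022, 1.35, -0.088], 'joint_velocities': [0.001, -0.0, -0.0, 0.0, 0.0, 0.001, -0.0], 'tau': [-0.0, -62.545, 0.049, -39.161, 0.016, 0.01, 0.0], 'position': [0.266, 0.565, 0.242], 'ee_rot': [0.219, 0.976, -0.001, -0.0], 'ft_force': [-0.263, 0.465, 0.212], 'torque': [0.053, -0.023, 0.062], 'grasp_force': 0.0, 'grip_width': 1.0}
scene 46.5154959948154 254.45935088331308 188.76673853913584 [ 2.2889617  -0.52181518  0.2463012 ] [-0.58903089  0.25251043  1.01938802]
top 54.05305405353575 258.8249124804623 190.85738975481254 [ 2.16488765 -2.16882785  0.09716344] [-0.01845918  0.65634684  1.10484732]
wrist 58.39012286222656 257.1207078222112 191.48730554672184 [-2.42826684 -1.54046641 -0.2345034 ] [-0.62498771 -0.03837217  0.37856345]
```

View pics/s0.png

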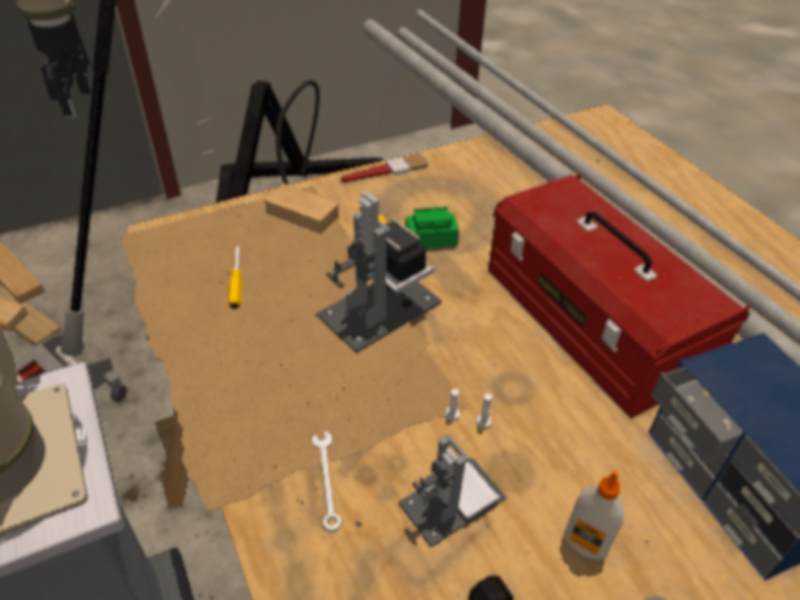

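View pics/t0.png

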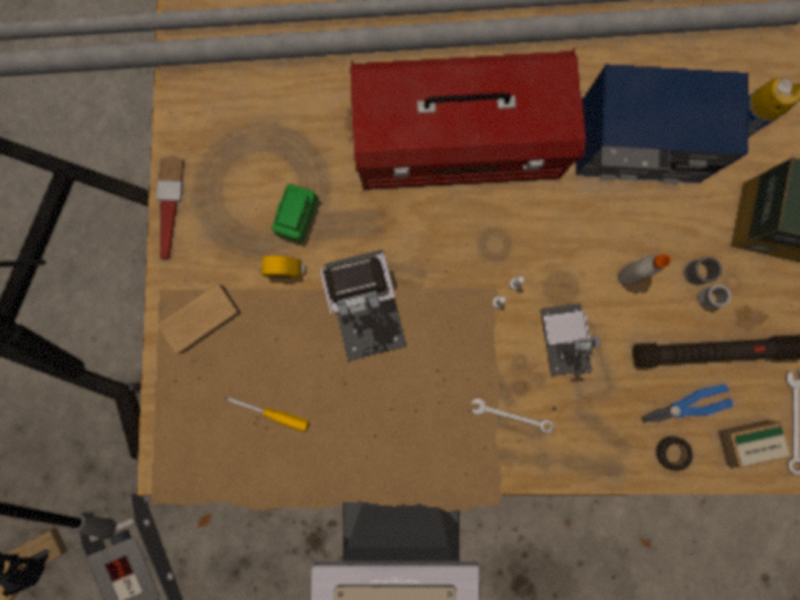

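The scene view shows the yellow screwdriver at (235,290) and the large lift at (375,270). The small lift is at (450,490), the wrench at (325,480), the green decoy at (430,228) and the bolts at (453,405) and (486,412). In the top view the driver is at (268,414), the large lift at (365,305), the small lift at (568,340) and the tape at (283,267).

Possible mix-ups (top-view pixels):
- **Driver:** the yellow tape measure (283,267) or the yellow can (775,95).
- **Lift:** the small one at (568,340).
- **Pack:** the green block at (295,212).

I choose the driver at (268,414) and the lift at (365,305).

```bash
cat > h.py <<'E'
import cv2,numpy as np
from scipy.spatial.transform import Rotation as R
class Cam:
    def __init__(s,c):
        s.img=c["color"]; s.f=192/np.tan(np.radians(c["fov_y"])/2); s.cx,s.cy=c["cx"],c["cy"]
        s.R=cv2.Rodrigues(np.array(c["rvec"],float))[0]; s.t=np.array(c["tvec"],float); s.o=-s.R.T@s.t
    def ray(s,p): return s.R.T@np.array([(p[0]-s.cx)/s.f,(p[1]-s.cy)/s.f,1])
    def plane(s,p,z):
        d=s.ray(p); return s.o+d*(z-s.o[2])/d[2]
    def px(s,P):
        q=s.R@np.array(P,float)+s.t; return np.array([s.cx+s.f*q[0]/q[2],s.cy+s.f*q[1]/q[2]])
def tri(a,pa,b,pb):
    da,db=a.ray(pa),b.ray(pb); M=np.stack([da,-db],1); k=np.linalg.lstsq(M,b.o-a.o,rcond=None)[0]
    A,B=a.o+da*k[0],b.o+db*k[1]; return (A+B)/2,np.linalg.norm(A-B)
E
python3 - <<'E'
from workcell import *
from h import *
S,T=Cam(camera("scene")),Cam(camera("top"))
for n,C,(x0,y0,x1,y1) in(("scene",S,(130,140,180,205)),("top",T,(140,240,205,285))):
    h=cv2.cvtColor(C.img,cv2.COLOR_RGB2HSV)
    m=np.zeros(h.shape[:2],np.uint8); m[y0:y1,x0:x1]=cv2.inRange(h,(20,170,120),(32,255,255))[y0:y1,x0:x1]
    ys,xs=np.nonzero(m); P=np.array([C.plane((x,y),.011)[:2] for x,y in zip(xs,ys)])
    c=P.mean(0); u=np.linalg.svd(P-c,full_matrices=False)[2][0]; pr=(P-c)@u
    print(n,len(P),c,u,pr.min(),pr.max())
def crop(C,x,y,w,h,W,H): return cv2.resize(C.img[y:y+h,x:x+w,::-1],(W,H),interpolation=cv2.INTER_CUBIC)
a=crop(S,195,115,96,120,400*96//96,500); b=crop(T,195,150,80,100,400,500)
cv2.imwrite("pics/crop1.png",np.hstack([a,b]))
E
```

```text
scene 170 [0.4252319  0.21321165] [-0.30683615 -0.95176235] -0.04865710261579945 0.04254798272858835
top 207 [0.42458549 0.20974745] [-0.32033195 -0.94730536] -0.04551682047355826 0.04110660296467193
```

View pics/crop1.png

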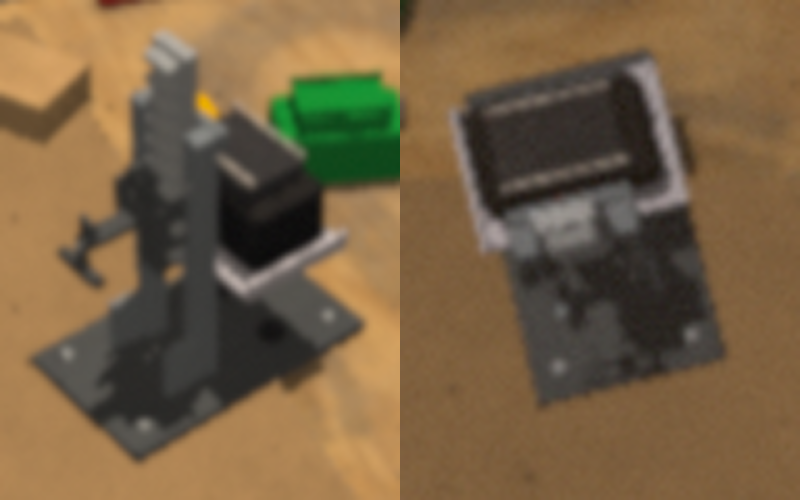

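The crop confirms the large lift. Its base-plate corners are clear: (33,360), (138,460) and (362,323) in the left half, (543,404) and (723,355) in the right half. The pawl's cross bar runs from about (65,250) to (97,282) in the left half.

```bash
python3 - <<'E'
from workcell import *
from h import *
S,T=Cam(camera("scene")),Cam(camera("top"))
s=lambda x,y:(195+x/4.1667,115+y/4.1667); t=lambda x,y:(195+(x-400)/5,150+y/5)
FLs,FRs,BRs=[S.plane(s(*p),.010) for p in((33,360),(138,460),(362,323))]
FLt,FRt=[T.plane(t(*p),.010) for p in((543,404),(723,355))]
for n,v in dict(FLs=FLs,FRs=FRs,BRs=BRs,FLt=FLt,FRt=FRt).items(): print(n,v.round(4))
print(np.linalg.norm(FLs-FRs),np.linalg.norm(FLt-FRt),np.linalg.norm(BRs-FRs))
yaws=[np.degrees(np.arctan2(-(v[0]),v[1]))*1 for v in (FLs-FRs,FLt-FRt)]; d=BRs-FRs; print(yaws,np.degrees(np.arctan2(d[1],d[0])))
src=np.array([[-.075,.06],[-.075,-.06],[.125,-.06],[-.075,.06],[-.075,-.06]]); dst=np.array([FLs,FRs,BRs,FLt,FRt])[:,:2]
a,b=src-src.mean(0),dst-dst.mean(0); th=np.arctan2((a[:,0]*b[:,1]-a[:,1]*b[:,0]).sum(),(a*b).sum())
Q=np.array([[np.cos(th),-np.sin(th)],[np.sin(th),np.cos(th)]]); o=dst.mean(0)-Q@src.mean(0)
print("yaw",np.degrees(th),"origin",o,"res",(dst-(src@Q.T+o)).round(4).tolist())
for y in(.02,-.02):
  for dz in(-.016,0,.016):
    P=[*(Q@[-.068,y]+o),.131+dz]; p,q=S.px(P),T.px(P); print(y,dz,"scene crop",((p-[195,115])*4.1667).round(),"top crop",((q-[195,150])*5+[400,0]).round())
print("bar mid", Q@[-.068,0]+o)
E
```

```text
FLs [0.5373 0.084  0.01  ]
FRs [ 0.565  -0.0273  0.01  ]
BRs [0.7537 0.0218 0.01  ]
FLt [0.5363 0.0882 0.01  ]
FRt [ 0.5659 -0.0217  0.01  ]
0.11470880712865872 0.11380541477867101 0.19501303246632706
[np.float64(13.946408953284914), np.float64(15.095118087144868)] 14.592124735757652
yaw 14.263562210540378 origin [0.6225998  0.04924652] res [[0.0022, -0.0049], [0.0003, 0.0001], [-0.0048, -0.0001], [0.0012, -0.0007], [0.0012, 0.0057]]
0.02 -0.016 scene crop [ 63. 267.] top crop [589. 377.]
0.02 0 scene crop [ 62. 248.] top crop [587. 377.]
0.02 0.016 scene crop [ 61. 229.] top crop [585. 377.]
-0.02 -0.016 scene crop [102. 302.] top crop [659. 359.]
-0.02 0 scene crop [101. 283.] top crop [658. 359.]
-0.02 0.016 scene crop [100. 263.] top crop [657. 358.]
bar mid [0.55669606 0.0324925 ]
```

Both views agree to within a few mm, and the cross bar sits near its nominal height. Next I work out the approach over the driver.

```bash
cat >> h.py <<'E'
def plan(o,target,yaw,n,down=True):
    """rows (mm/deg, tool axes) from the present pose to target with tool x at world yaw, tool down; shift before turn"""
    r0=R.from_quat(o["ee_rot"]); c,s=np.cos(yaw),np.sin(yaw)
    r1=R.from_matrix(np.array([[c,s,0],[s,-c,0],[0,0,-1]]))
    w=(r0.inv()*r1).as_rotvec()/n; d=(np.array(target)-o["position"])/n
    r=r0
    for i in range(n):
        print([round(v,1) for v in 1000*r.inv().apply(d)],[round(v,2) for v in np.degrees(w)]); r=r*R.from_rotvec(w)
E
python3 - <<'E'
import workcell; from workcell import *
from h import *
print([k for k in dir(workcell) if not k.startswith('_')])
print(globals().get('tcp_to_tips'))
u=np.array([.314,.949]); g=np.array([.425,.2115])+.034*u; t=g-.02*u
print(g,t)
plan(get_obs(),[*t,.15],np.arctan2(u[1],u[0]),14)
E
```

```text
['MotionError', 'camera', 'get_obs', 'hand_in', 'tcp_to_tips']
0.011
[0.435676 0.243766] [0.429396 0.224786]
[np.float64(-20.9), np.float64(-17.0), np.float64(6.6)] [np.float64(-0.0), np.float64(0.0), np.float64(5.93)]
[np.float64(-22.5), np.float64(-14.8), np.float64(6.6)] [np.float64(-0.0), np.float64(0.0), np.float64(5.93)]
[np.float64(-23.9), np.float64(-12.4), np.float64(6.6)] [np.float64(-0.0), np.float64(0.0), np.float64(5.93)]
[np.float64(-25.1), np.float64(-9.8), np.float64(6.6)] [np.float64(-0.0), np.float64(0.0), np.float64(5.93)]
[np.float64(-26.0), np.float64(-7.2), np.float64(6.6)] [np.float64(-0.0), np.float64(0.0), np.float64(5.93)]
[np.float64(-26.6), np.float64(-4.5), np.float64(6.6)] [np.float64(-0.0), np.float64(0.0), np.float64(5.93)]
[np.float64(-26.9), np.float64(-1.7), np.float64(6.6)] [np.float64(-0.0), np.float64(0.0), np.float64(5.93)]
[np.float64(-26.9), np.float64(1.1), np.float64(6.6)] [np.float64(-0.0), np.float64(0.0), np.float64(5.93)]
[np.float64(-26.7), np.float64(3.9), np.float64(6.6)] [np.float64(-0.0), np.float64(0.0), np.float64(5.93)]
[np.float64(-26.1), np.float64(6.6), np.float64(6.6)] [np.float64(-0.0), np.float64(0.0), np.float64(5.93)]
[np.float64(-25.3), np.float64(9.3), np.float64(6.6)] [np.float64(-0.0), np.float64(0.0), np.float64(5.93)]
[np.float64(-24.2), np.float64(11.8), np.float64(6.6)] [np.float64(-0.0), np.float64(0.0), np.float64(5.93)]
[np.float64(-22.9), np.float64(14.3), np.float64(6.6)] [np.float64(-0.0), np.float64(0.0), np.float64(5.93)]
[np.float64(-21.3), np.float64(16.6), np.float64(6.6)] [np.float64(-0.0), np.float64(0.0), np.float64(5.93)]
```

Request:
{"fn": "apply_moves", "kwargs": {"rows": [{"x": -21, "y": -17, "z": 6.6, "az": 5.9}, {"x": -22.5, "y": -15, "z": 6.6, "az": 5.9}, {"x": -24, "y": -12.4, "z": 6.6, "az": 5.9}, {"x": -25, "y": -10, "z": 6.6, "az": 5.9}, {"x": -26, "y": -7, "z": 6.6, "az": 5.9}]}}

```text
invalid input at $.rows[0]: expected keys x, y, z, ax, ay, az, gripper
```

Request:
{"fn": "apply_moves", "kwargs": {"rows": [{"x": -26.6, "y": -4.5, "z": 6.6, "az": 5.9}, {"x": -27, "y": -1.7, "z": 6.6, "az": 5.9}, {"x": -27, "y": 1, "z": 6.6, "az": 5.9}, {"x": -26.7, "y": 4, "z": 6.6, "az": 5.9}, {"x": -26, "y": 6.6, "z": 6.6, "az": 5.9}]}}

```text
invalid input at $.rows[0]: expected keys x, y, z, ax, ay, az, gripper
```

Request:
{"fn": "apply_moves", "kwargs": {"rows": [{"x": -25, "y": 9, "z": 6.6, "az": 5.9}, {"x": -24, "y": 12, "z": 6.6, "az": 5.9}, {"x": -23, "y": 14, "z": 6.6, "az": 5.9}, {"x": -21, "y": 16.6, "z": 6.6, "az": 5.9}, {"gripper": 0.2}]}}

```text
invalid input at $.rows[0]: expected keys x, y, z, ax, ay, az, gripper
```

```bash
python3 - <<'E'
from workcell import *
from h import *
W=Cam(camera("wrist")); o=get_obs(); print(o["position"],o["ee_rot"],o["joint_pos"],o["ft_force"],o["grip_width"])
print("tips px",W.px(o["position"]))
h=cv2.cvtColor(W.img,cv2.COLOR_RGB2HSV); m=cv2.inRange(h,(20,170,100),(32,255,255))
n,l,st,_=cv2.connectedComponentsWithStats(m); k=1+np.argmax(st[1:,4]); ys,xs=np.nonzero(l==k); print(st[k])
P=np.array([W.plane((x,y),.011)[:2] for x,y in zip(xs,ys)]); c=P.mean(0); u=np.linalg.svd(P-c,full_matrices=False)[2][0]; u*=np.sign(u[1]); pr=(P-c)@u; q=(P-c)@[-u[1],u[0]]
mid=c+u*(pr.min()+pr.max())/2; print(c,u,np.degrees(np.arctan2(u[1],u[0])),np.ptp(pr),np.ptp(q),"grip",mid+.034*u)
cv2.imwrite("pics/w1.png",W.img[:,:,::-1])
E
```

```text
[0.2666528  0.56524326 0.24225078] [ 2.18619369e-01  9.75810212e-01 -3.46991959e-05  7.01131830e-06] [-1.152602    0.33227143 -0.0646973   1.46018812  0.02163979  1.34989528
 -0.08851572] [-0.36320636 -0.66997331 -0.88889412] 1.0000662518312047
tips px [256.05155212 271.42184384]Traceback (most recent call last):
  File "<stdin>", line 6, in <module>
    return _wrapfunc(a, 'argmax', axis=axis, out=out, **kwds)
    return bound(*args, **kwds)
ValueError: attempt to get argmax of an empty sequence
```

The move call was refused because every row needs all seven keys, so nothing moved. I'll resend with full rows.

Request:
{"fn": "apply_moves", "kwargs": {"rows": [{"x": -21, "y": -17, "z": 6.6, "ax": 0, "ay": 0, "az": 5.9, "gripper": 0}, {"x": -22.5, "y": -15, "z": 6.6, "ax": 0, "ay": 0, "az": 5.9, "gripper": 0}, {"x": -24, "y": -12.4, "z": 6.6, "ax": 0, "ay": 0, "az": 5.9, "gripper": 0}, {"x": -25, "y": -10, "z": 6.6, "ax": 0, "ay": 0, "az": 5.9, "gripper": 0}, {"x": -26, "y": -7, "z": 6.6, "ax": 0, "ay": 0, "az": 5.9, "gripper": 0}]}}

```text
clock: 0.82
position: [0.3253, 0.4423, 0.2091]
ee_rot: [0.462, 0.887, 0.0, -0.0]
ft_force: [1.2, 0.5, -0.4]
grip_width: 0.998
grasp_force: 0.0
```

Request:
{"fn": "apply_moves", "kwargs": {"rows": [{"x": -26.6, "y": -4.5, "z": 6.6, "ax": 0, "ay": 0, "az": 5.9, "gripper": 0}, {"x": -27, "y": -1.7, "z": 6.6, "ax": 0, "ay": 0, "az": 5.9, "gripper": 0}, {"x": -27, "y": 1, "z": 6.6, "ax": 0, "ay": 0, "az": 5.9, "gripper": 0}, {"x": -26.7, "y": 4, "z": 6.6, "ax": 0, "ay": 0, "az": 5.9, "gripper": 0}, {"x": -26, "y": 6.6, "z": 6.6, "ax": 0, "ay": 0, "az": 5.9, "gripper": 0}]}}

```text
clock: 1.23
position: [0.384, 0.3209, 0.1762]
ee_rot: [0.673, 0.74, 0.0, -0.0]
ft_force: [0.6, 0.5, -0.2]
grip_width: 0.999
grasp_force: 0.0
```

Request:
{"fn": "apply_moves", "kwargs": {"rows": [{"x": -25, "y": 9, "z": 6.6, "ax": 0, "ay": 0, "az": 5.9, "gripper": 0}, {"x": -24, "y": 12, "z": 6.6, "ax": 0, "ay": 0, "az": 5.9, "gripper": 0}, {"x": -23, "y": 14, "z": 6.6, "ax": 0, "ay": 0, "az": 5.9, "gripper": 0}, {"x": -21, "y": 16.6, "z": 6.6, "ax": 0, "ay": 0, "az": 5.9, "gripper": 0}, {"x": 0, "y": 0, "z": 0, "ax": 0, "ay": 0, "az": 0, "gripper": 0.2}]}}

```text
clock: 1.65
position: [0.4321, 0.2204, 0.149]
ee_rot: [0.812, 0.584, -0.001, 0.001]
ft_force: [-0.5, -0.3, -0.8]
grip_width: 0.882
grasp_force: 0.0
```

```bash
python3 - <<'E'
from workcell import *
from h import *
W=Cam(camera("wrist")); o=get_obs(); print(o["position"],o["ee_rot"],o["joint_pos"],o["ft_force"],o["grip_width"])
print("tips px",W.px(o["position"]))
cv2.imwrite("pics/w1.png",W.img[:,:,::-1])
h=cv2.cvtColor(W.img,cv2.COLOR_RGB2HSV); m=cv2.inRange(h,(20,170,100),(32,255,255))
n,l,st,_=cv2.connectedComponentsWithStats(m); k=1+np.argmax(st[1:,4]); ys,xs=np.nonzero(l==k); print(st[k])
P=np.array([W.plane((x,y),.011)[:2] for x,y in zip(xs,ys)]); c=P.mean(0); u=np.linalg.svd(P-c,full_matrices=False)[2][0]; u*=np.sign(u[1]); pr=(P-c)@u; q=(P-c)@[-u[1],u[0]]
mid=c+u*(pr.min()+pr.max())/2; print(c,u,np.degrees(np.arctan2(u[1],u[0])),np.ptp(pr),np.ptp(q),"grip",mid+.034*u)
E
```

```text
[0.43117468 0.22314602 0.14955386] [ 8.09913834e-01  5.86548714e-01 -3.74894128e-04  2.15793853e-04] [-0.84328949  0.0979183   0.28712491  1.95096945 -0.0305665   1.09759737
 -0.86072702] [-0.57193105 -0.49423532  0.11880561] 0.8158418658139986
tips px [253.62842707 267.53703885]
[ 239  139   32  110 3109]
[0.42593205 0.21114738] [0.33010878 0.9439429 ] 70.72462182740504 0.0943806698929329 0.025507994106051222 grip [0.43689574 0.24249794]
```

View pics/w1.png

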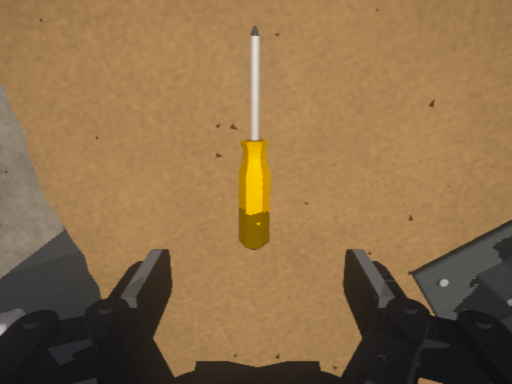

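The wrist view shows the driver at column 254, from tip (254,30) to handle end (254,248), and square between the fingers. I'll grip the full-width part of the handle, 28 mm behind the grip point.

Request:
{"fn": "apply_moves", "kwargs": {"rows": [{"x": -7.8, "y": -1.1, "z": 25, "ax": 0, "ay": 0, "az": 1.1, "gripper": 0.2}, {"x": 0, "y": 0, "z": 35, "ax": 0, "ay": 0, "az": 0, "gripper": 0.2}, {"x": 0, "y": 0, "z": 35, "ax": 0, "ay": 0, "az": 0, "gripper": 0.3}, {"x": 0, "y": 0, "z": 25, "ax": 0, "ay": 0, "az": 0, "gripper": 0.4}, {"x": 0, "y": 0, "z": 10, "ax": 0, "ay": 0, "az": 0, "gripper": 0.4}]}}

```text
clock: 2.12
position: [0.4247, 0.2187, 0.0169]
ee_rot: [0.813, 0.582, -0.002, -0.0]
ft_force: [-0.8, -0.7, -0.1]
grip_width: 0.597
grasp_force: 0.0
```

Request:
{"fn": "apply_moves", "kwargs": {"rows": [{"x": 0, "y": 0, "z": 5, "ax": 0, "ay": 0, "az": 0, "gripper": 0.45}, {"x": 0, "y": 0, "z": 2, "ax": 0, "ay": 0, "az": 0, "gripper": 0.5}, {"x": 0, "y": 0, "z": 0, "ax": 0, "ay": 0, "az": 0, "gripper": 0.5}, {"x": 0, "y": 0, "z": 0, "ax": 0, "ay": 0, "az": 0, "gripper": 0.5}]}}

```text
clock: 2.45
position: [0.4278, 0.2195, 0.0143]
ee_rot: [0.814, 0.581, 0.001, -0.0]
ft_force: [-0.4, 0.5, -0.1]
grip_width: 0.5
grasp_force: 0.0
```

```bash
python3 - <<'E'
from workcell import *
from h import *
W=Cam(camera("wrist")); o=get_obs(); print(o["position"],o["ee_rot"],o["ft_force"],o["grip_width"])
cv2.imwrite("pics/w2.png",W.img[:,:,::-1])
E
```

```text
[0.42775545 0.21941576 0.01426657] [ 8.13834294e-01  5.81095686e-01  1.23643760e-03 -1.26344585e-04] [-0.35533012 -0.50344525  0.2475369 ] 0.5023140023226673
```

View pics/w2.png

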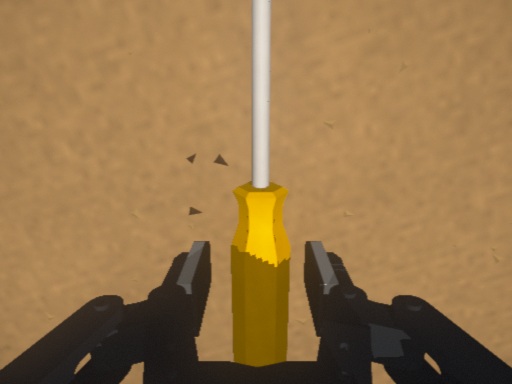

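The fingers straddle the handle's full-width part, centred at column 260, so I close here.

Request:
{"fn": "apply_moves", "kwargs": {"newtons": 110, "rows": [{"x": -2, "y": 0, "z": 2, "ax": 0, "ay": 0, "az": 0, "gripper": 0.6}, {"x": 0, "y": 0, "z": 0, "ax": 0, "ay": 0, "az": 0, "gripper": 0.8}, {"x": 0, "y": 0, "z": 0, "ax": 0, "ay": 0, "az": 0, "gripper": 1}, {"x": 0, "y": 0, "z": 0, "ax": 0, "ay": 0, "az": 0, "gripper": 1}, {"x": 0, "y": 0, "z": 0, "ax": 0, "ay": 0, "az": 0, "gripper": 1}]}}

```text
clock: 2.92
position: [0.4266, 0.2168, 0.0119]
ee_rot: [0.814, 0.581, 0.0, -0.0]
ft_force: [-3.0, -3.1, 11.0]
grip_width: 0.249
grasp_force: 107.4
```

Request:
{"fn": "apply_moves", "kwargs": {"rows": [{"x": 0, "y": 0, "z": 0, "ax": 0, "ay": 0, "az": 0, "gripper": 1}, {"x": 0, "y": 0, "z": -3, "ax": 0, "ay": 0, "az": 0, "gripper": 1}, {"x": 0, "y": 0, "z": -10, "ax": 0, "ay": 0, "az": 0, "gripper": 1}, {"x": 0, "y": 0, "z": -20, "ax": 0, "ay": 0, "az": 0, "gripper": 1}, {"x": 0, "y": 0, "z": -30, "ax": 0, "ay": 0, "az": 0, "gripper": 1}]}}

```text
clock: 3.33
position: [0.4248, 0.2158, 0.0734]
ee_rot: [0.814, 0.581, -0.002, 0.0]
ft_force: [1.1, 1.3, -1.7]
grip_width: 0.246
grasp_force: 108.0
```

```bash
python3 - <<'E'
from workcell import *
from h import *
W=Cam(camera("wrist")); T=Cam(camera("top")); S=Cam(camera("scene")); o=get_obs(); print(o["position"],o["ee_rot"],o["ft_force"],o["grip_width"],o["grasp_force"])
np.set_printoptions(suppress=True)
cv2.imwrite("pics/w3.png",W.img[:,:,::-1])
th=np.radians(14.3); d=np.array([np.cos(th),np.sin(th)])
b=np.array([.5567,.0325]); t=b-.175*d; print("stage",t)
plan(o,[*t,.104],th,15)
E
```

```text
[0.42761436 0.21770189 0.07644155] [ 8.13928144e-01  5.80960571e-01  2.39821048e-03 -2.00239450e-04] [-0.54465821  1.0818585  -0.78805999] 0.24807598898810332 108.04025888442993
stage [ 0.38712225 -0.01072483]
[np.float64(-15.3), np.float64(2.4), np.float64(-1.9)] [np.float64(0.0), np.float64(-0.02), np.float64(3.78)]
[np.float64(-15.1), np.float64(3.4), np.float64(-1.9)] [np.float64(0.0), np.float64(-0.02), np.float64(3.78)]
[np.float64(-14.8), np.float64(4.4), np.float64(-1.9)] [np.float64(0.0), np.float64(-0.02), np.float64(3.78)]
[np.float64(-14.5), np.float64(5.4), np.float64(-1.9)] [np.float64(0.0), np.float64(-0.02), np.float64(3.78)]
[np.float64(-14.1), np.float64(6.3), np.float64(-1.9)] [np.float64(0.0), np.float64(-0.02), np.float64(3.78)]
[np.float64(-13.7), np.float64(7.2), np.float64(-1.9)] [np.float64(0.0), np.float64(-0.02), np.float64(3.78)]
[np.float64(-13.2), np.float64(8.1), np.float64(-1.9)] [np.float64(0.0), np.float64(-0.02), np.float64(3.78)]
[np.float64(-12.6), np.float64(9.0), np.float64(-1.9)] [np.float64(0.0), np.float64(-0.02), np.float64(3.78)]
[np.float64(-12.0), np.float64(9.8), np.float64(-1.9)] [np.float64(0.0), np.float64(-0.02), np.float64(3.78)]
[np.float64(-11.3), np.float64(10.5), np.float64(-1.9)] [np.float64(0.0), np.float64(-0.02), np.float64(3.78)]
[np.float64(-10.6), np.float64(11.3), np.float64(-1.9)] [np.float64(0.0), np.float64(-0.02), np.float64(3.78)]
[np.float64(-9.8), np.float64(11.9), np.float64(-1.8)] [np.float64(0.0), np.float64(-0.02), np.float64(3.78)]
[np.float64(-9.0), np.float64(12.6), np.float64(-1.8)] [np.float64(0.0), np.float64(-0.02), np.float64(3.78)]
[np.float64(-8.2), np.float64(13.1), np.float64(-1.8)] [np.float64(0.0), np.float64(-0.02), np.float64(3.78)]
[np.float64(-7.3), np.float64(13.6), np.float64(-1.8)] [np.float64(0.0), np.float64(-0.02), np.float64(3.78)]
```

View pics/w3.png

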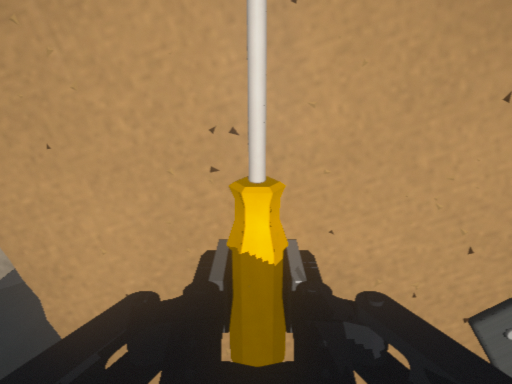

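The handle is held square, with grip width 0.248 and the shank at column 258. The tip is about 120 mm ahead of the TCP. I'll replan a nearer staging pose with the tip 30 mm short of the bar.

```bash
python3 - <<'E'
from workcell import *
from h import *
th=np.radians(14.3); d=np.array([np.cos(th),np.sin(th)])
t=np.array([.5567,.0325])-.15*d
plan(get_obs(),[*t,.104],th,10)
E
```

```text
[np.float64(-21.5), np.float64(5.7), np.float64(-2.8)] [np.float64(0.0), np.float64(-0.03), np.float64(5.67)]
[np.float64(-20.9), np.float64(7.8), np.float64(-2.8)] [np.float64(0.0), np.float64(-0.03), np.float64(5.67)]
[np.float64(-20.0), np.float64(9.8), np.float64(-2.8)] [np.float64(0.0), np.float64(-0.03), np.float64(5.67)]
[np.float64(-18.9), np.float64(11.7), np.float64(-2.8)] [np.float64(0.0), np.float64(-0.03), np.float64(5.67)]
[np.float64(-17.7), np.float64(13.6), np.float64(-2.8)] [np.float64(0.0), np.float64(-0.03), np.float64(5.67)]
[np.float64(-16.3), np.float64(15.2), np.float64(-2.8)] [np.float64(0.0), np.float64(-0.03), np.float64(5.67)]
[np.float64(-14.7), np.float64(16.8), np.float64(-2.8)] [np.float64(0.0), np.float64(-0.03), np.float64(5.67)]
[np.float64(-12.9), np.float64(18.1), np.float64(-2.8)] [np.float64(0.0), np.float64(-0.03), np.float64(5.67)]
[np.float64(-11.1), np.float64(19.3), np.float64(-2.8)] [np.float64(0.0), np.float64(-0.03), np.float64(5.67)]
[np.float64(-9.1), np.float64(20.3), np.float64(-2.8)] [np.float64(0.0), np.float64(-0.03), np.float64(5.67)]
```

Request:
{"fn": "apply_moves", "kwargs": {"rows": [{"x": -21.5, "y": 5.7, "z": -2.8, "ax": 0, "ay": 0, "az": 5.7, "gripper": 1}, {"x": -21, "y": 7.8, "z": -2.8, "ax": 0, "ay": 0, "az": 5.7, "gripper": 1}, {"x": -20, "y": 9.8, "z": -2.8, "ax": 0, "ay": 0, "az": 5.7, "gripper": 1}, {"x": -19, "y": 11.7, "z": -2.8, "ax": 0, "ay": 0, "az": 5.7, "gripper": 1}, {"x": -17.7, "y": 13.6, "z": -2.8, "ax": 0, "ay": 0, "az": 5.7, "gripper": 1}]}}

```text
clock: 3.9
position: [0.4172, 0.1044, 0.0875]
ee_rot: [0.933, 0.361, -0.001, -0.0]
ft_force: [0.3, -0.3, -0.9]
grip_width: 0.245
grasp_force: 108.0
```

Request:
{"fn": "apply_moves", "kwargs": {"rows": [{"x": -16.3, "y": 15.2, "z": -2.8, "ax": 0, "ay": 0, "az": 5.7, "gripper": 1}, {"x": -14.7, "y": 16.8, "z": -2.8, "ax": 0, "ay": 0, "az": 5.7, "gripper": 1}, {"x": -13, "y": 18, "z": -2.8, "ax": 0, "ay": 0, "az": 5.7, "gripper": 1}, {"x": -11, "y": 19.3, "z": -2.8, "ax": 0, "ay": 0, "az": 5.7, "gripper": 1}, {"x": -9, "y": 20.3, "z": -2.8, "ax": 0, "ay": 0, "az": 5.7, "gripper": 1}]}}

```text
clock: 4.32
position: [0.4087, -0.0064, 0.1016]
ee_rot: [0.993, 0.12, -0.0, -0.0]
ft_force: [0.2, 0.1, -0.9]
grip_width: 0.247
grasp_force: 108.0
```

Request:
{"fn": "apply_moves", "kwargs": {"rows": [{"x": 0, "y": 0, "z": 0, "ax": 0, "ay": 0, "az": 0, "gripper": 1}, {"x": 0, "y": 0, "z": 0, "ax": 0, "ay": 0, "az": 0, "gripper": 1}, {"x": 0, "y": 0, "z": 0, "ax": 0, "ay": 0, "az": 0, "gripper": 1}, {"x": 0, "y": 0, "z": 0, "ax": 0, "ay": 0, "az": 0, "gripper": 1}]}}

```text
clock: 4.65
position: [0.4093, -0.0045, 0.1016]
ee_rot: [0.992, 0.123, -0.0, -0.0]
ft_force: [0.4, 0.5, -0.2]
grip_width: 0.244
grasp_force: 108.1
```

```bash
python3 - <<'E'
from workcell import *
from h import *
S,T,W=Cam(camera("scene")),Cam(camera("top")),Cam(camera("wrist")); o=get_obs(); print(o["position"],o["ee_rot"],o["ft_force"])
r=R.from_quat(o["ee_rot"]); x=r.apply([1,0,0]); print("x axis",x)
print("tip pred px S,T,W",S.px(o["position"]+.12*x),T.px(o["position"]+.12*x),W.px(o["position"]+.12*x))
a=cv2.resize(S.img[120:230,180:290,::-1],(400,400),interpolation=cv2.INTER_CUBIC)
b=cv2.resize(W.img[:,:,::-1],(400,300)); b=cv2.copyMakeBorder(b,0,100,0,0,cv2.BORDER_CONSTANT)
cv2.imwrite("pics/c4.png",np.hstack([a,b]))
E
```

```text
[ 0.40937181 -0.00471567  0.10170897] [ 9.92386454e-01  1.23162820e-01 -2.08626270e-04  4.23303486e-05] [ 0.31583862 -0.00313691 -0.78467363]
x axis [ 9.69661753e-01  2.44450210e-01 -4.24502818e-04]
tip pred px S,T,W [204.95072423 192.52592777] [242.88579761 234.80231914] [259.44796011 -56.34148292]
```

View pics/c4.png

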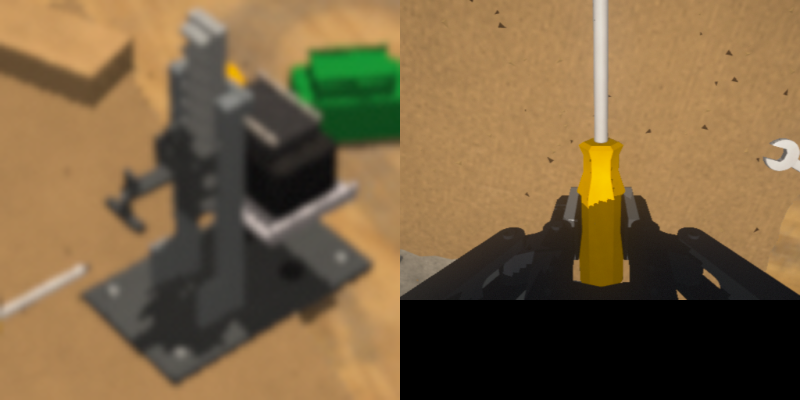

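The tip shows at (86,267) in the left half, matching the prediction within about 1 px. The bar, from (112,205) to (140,228), lies about 3 mm below nominal. The lateral offset is 0, so I advance 54 mm under the bar, well below it.

Request:
{"fn": "apply_moves", "kwargs": {"rows": [{"x": 12, "y": 0, "z": 0, "ax": 0, "ay": 0, "az": 0, "gripper": 1}, {"x": 12, "y": 0, "z": 0, "ax": 0, "ay": 0, "az": 0, "gripper": 1}, {"x": 12, "y": 0, "z": 0, "ax": 0, "ay": 0, "az": 0, "gripper": 1}, {"x": 10, "y": 0, "z": 0, "ax": 0, "ay": 0, "az": 0, "gripper": 1}, {"x": 8, "y": 0, "z": 0, "ax": 0, "ay": 0, "az": 0, "gripper": 1}]}}

```text
clock: 5.22
position: [0.4626, 0.0085, 0.1018]
ee_rot: [0.992, 0.123, -0.0, 0.0]
ft_force: [0.6, -0.8, -1.7]
grip_width: 0.25
grasp_force: 108.1
```

Request:
{"fn": "apply_moves", "kwargs": {"rows": [{"x": 0, "y": 0, "z": -2, "ax": 0, "ay": 0, "az": 0, "gripper": 1}, {"x": 0, "y": 0, "z": 0, "ax": 0, "ay": 0, "az": 0, "gripper": 1}, {"x": 0, "y": 0, "z": 0, "ax": 0, "ay": 0, "az": 0, "gripper": 1}]}}

```text
clock: 5.47
position: [0.4613, 0.0076, 0.1038]
ee_rot: [0.992, 0.122, -0.0, -0.0]
ft_force: [0.9, 0.0, -1.3]
grip_width: 0.246
grasp_force: 108.1
```

```bash
cat > feel.py <<'E'
from workcell import *
from h import *
import sys
def feel(n=8):
    F,M=[],[]
    for i in range(n): S=Cam(camera("scene")); o=get_obs(); F.append(o["ft_force"]); M.append(o["torque"])
    F,M=np.array(F),np.array(M); y=R.from_quat(o["ee_rot"]).apply([0,1,0])
    print("clk",round(o["clock"],2),"pos",o["position"].round(4),"F",F.mean(0).round(2),"sdz",F[:,2].std().round(2),"My",(M@y).mean().round(3),"sd",(M@y).std().round(3))
    cv2.imwrite(f"pics/f_{sys.argv[1]}.png",S.img[:,:,::-1])
    return S
if __name__=="__main__": feel(int(sys.argv[2]))
E
python3 feel.py 0 10
```

```text
clk 5.97 pos [0.4618 0.0078 0.1039] F [-0.14  0.1  -1.38] sdz 0.54 My -0.01 sd 0.03
```

Request:
{"fn": "apply_moves", "kwargs": {"rows": [{"x": 0, "y": 0, "z": -2, "ax": 0, "ay": 0, "az": 0, "gripper": 1}, {"x": 0, "y": 0, "z": -2, "ax": 0, "ay": 0, "az": 0, "gripper": 1}, {"x": 0, "y": 0, "z": 0, "ax": 0, "ay": 0, "az": 0, "gripper": 1}]}}

```text
clock: 6.22
position: [0.4621, 0.0078, 0.1084]
ee_rot: [0.992, 0.122, 0.0, -0.0]
ft_force: [-0.0, 1.4, -0.7]
grip_width: 0.251
grasp_force: 108.1
```

```bash
python3 feel.py 1 5
```

```text
clk 6.47 pos [0.4618 0.0078 0.1079] F [-0.08 -0.16 -1.18] sdz 0.68 My 0.016 sd 0.023
```

Request:
{"fn": "apply_moves", "kwargs": {"rows": [{"x": 0, "y": 0, "z": -1.5, "ax": 0, "ay": 0, "az": 0, "gripper": 1}, {"x": 0, "y": 0, "z": -1.5, "ax": 0, "ay": 0, "az": 0, "gripper": 1}, {"x": 0, "y": 0, "z": 0, "ax": 0, "ay": 0, "az": 0, "gripper": 1}]}}

```text
clock: 6.72
position: [0.462, 0.0078, 0.1112]
ee_rot: [0.992, 0.122, 0.0, -0.0]
ft_force: [-0.0, 0.9, -0.4]
grip_width: 0.245
grasp_force: 108.1
```

```bash
python3 feel.py 2 5
```

```text
clk 6.97 pos [0.4618 0.0078 0.1109] F [-0.35 -0.17 -0.98] sdz 0.34 My 0.003 sd 0.031
```

Request:
{"fn": "apply_moves", "kwargs": {"rows": [{"x": 0, "y": 0, "z": -1.5, "ax": 0, "ay": 0, "az": 0, "gripper": 1}, {"x": 0, "y": 0, "z": -1.5, "ax": 0, "ay": 0, "az": 0, "gripper": 1}, {"x": 0, "y": 0, "z": 0, "ax": 0, "ay": 0, "az": 0, "gripper": 1}]}}

```text
clock: 7.22
position: [0.462, 0.0078, 0.1142]
ee_rot: [0.993, 0.122, 0.0, -0.0]
ft_force: [0.4, -0.2, -0.8]
grip_width: 0.241
grasp_force: 108.1
```

```bash
python3 feel.py 3 5
```

```text
clk 7.47 pos [0.4618 0.0078 0.1139] F [-0.14 -0.1  -0.83] sdz 0.7 My 0.008 sd 0.021
```

No contact yet. I'll go on in 2 mm steps.

Request:
{"fn": "apply_moves", "kwargs": {"rows": [{"x": 0, "y": 0, "z": -1, "ax": 0, "ay": 0, "az": 0, "gripper": 1}, {"x": 0, "y": 0, "z": -1, "ax": 0, "ay": 0, "az": 0, "gripper": 1}, {"x": 0, "y": 0, "z": 0, "ax": 0, "ay": 0, "az": 0, "gripper": 1}]}}

```text
clock: 7.72
position: [0.462, 0.0078, 0.1161]
ee_rot: [0.993, 0.122, 0.0, -0.0]
ft_force: [-1.3, 0.6, -1.6]
grip_width: 0.247
grasp_force: 108.1
```

```bash
python3 feel.py 4 5
```

```text
clk 7.97 pos [0.4618 0.0078 0.1159] F [-0.07 -0.05 -1.03] sdz 0.53 My 0.018 sd 0.042
```

Request:
{"fn": "apply_moves", "kwargs": {"rows": [{"x": 0, "y": 0, "z": -1, "ax": 0, "ay": 0, "az": 0, "gripper": 1}, {"x": 0, "y": 0, "z": -1, "ax": 0, "ay": 0, "az": 0, "gripper": 1}, {"x": 0, "y": 0, "z": 0, "ax": 0, "ay": 0, "az": 0, "gripper": 1}]}}

```text
clock: 8.22
position: [0.462, 0.0078, 0.1181]
ee_rot: [0.993, 0.122, 0.0, -0.0]
ft_force: [-0.4, 0.1, -1.2]
grip_width: 0.248
grasp_force: 108.1
```

```bash
python3 feel.py 5 5
```

```text
clk 8.47 pos [0.4619 0.0078 0.1179] F [-0.32  0.25 -1.37] sdz 0.17 My -0.032 sd 0.023
```

Request:
{"fn": "apply_moves", "kwargs": {"rows": [{"x": 0, "y": 0, "z": -1, "ax": 0, "ay": 0, "az": 0, "gripper": 1}, {"x": 0, "y": 0, "z": -1, "ax": 0, "ay": 0, "az": 0, "gripper": 1}, {"x": 0, "y": 0, "z": 0, "ax": 0, "ay": 0, "az": 0, "gripper": 1}]}}

```text
clock: 8.72
position: [0.4619, 0.0077, 0.12]
ee_rot: [0.993, 0.122, 0.0, -0.0]
ft_force: [-0.1, -0.4, -0.8]
grip_width: 0.244
grasp_force: 108.0
```

```bash
python3 feel.py 6 5; python3 - <<'E'
import cv2,numpy as np
a=cv2.imread('pics/f_0.png').astype(int)[165:195,200:232]
for i in range(1,7): 
    d=abs(cv2.imread(f'pics/f_{i}.png').astype(int)[165:195,200:232]-a).max(2); print(i,(d>25).sum(),[r.tolist() for r in np.argwhere((d>25)[:, :])][:4])
f=cv2.imread('pics/f_6.png')[150:210,190:240]; g=cv2.imread('pics/f_0.png')[150:210,190:240]
cv2.imwrite('pics/c5.png',np.hstack([cv2.resize(v,(400,480),interpolation=cv2.INTER_CUBIC) for v in (g,f)]))
E
```

```text
clk 8.97 pos [0.4618 0.0078 0.1199] F [-0.09 -0.26 -1.65] sdz 0.28 My -0.009 sd 0.014
1 42 [[21, 10], [21, 11], [21, 12], [22, 8]]
2 86 [[16, 20], [18, 19], [19, 14], [19, 15]]
3 109 [[15, 20], [15, 21], [16, 19], [16, 20]]
4 120 [[15, 20], [15, 21], [16, 19], [16, 20]]
5 132 [[14, 20], [14, 21], [15, 19], [15, 20]]
6 134 [[14, 19], [14, 20], [14, 21], [15, 18]]
```

View pics/c5.png

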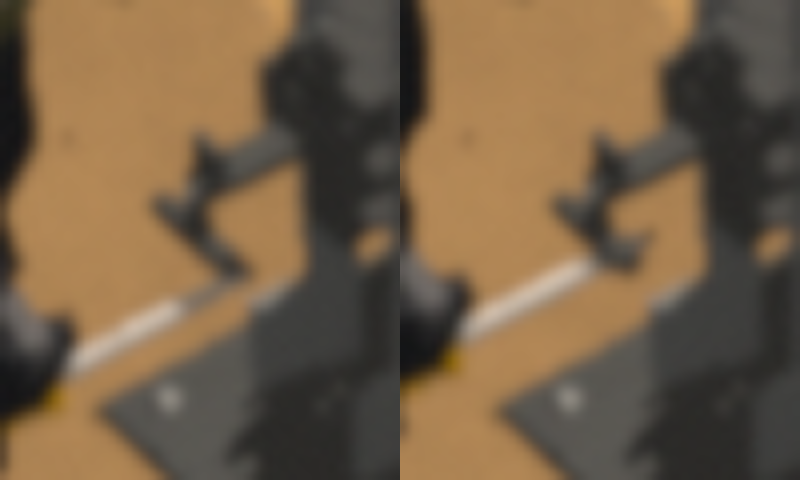

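The right half (shank at 0.120) shows the shank just meeting the bar's underside at about (600,265), with the tip past it at (640,240) and the bar still unmoved. I continue in 1 to 1.5 mm steps.

Request:
{"fn": "apply_moves", "kwargs": {"rows": [{"x": 0, "y": 0, "z": -0.8, "ax": 0, "ay": 0, "az": 0, "gripper": 1}, {"x": 0, "y": 0, "z": -0.7, "ax": 0, "ay": 0, "az": 0, "gripper": 1}, {"x": 0, "y": 0, "z": 0, "ax": 0, "ay": 0, "az": 0, "gripper": 1}]}}

```text
clock: 9.22
position: [0.4618, 0.0077, 0.1214]
ee_rot: [0.992, 0.122, -0.0, -0.0]
ft_force: [0.2, 0.1, -2.7]
grip_width: 0.249
grasp_force: 107.9
```

```bash
python3 feel.py 7 6
```

```text
clk 9.52 pos [0.4617 0.0078 0.1213] F [ 0.07 -0.1  -2.76] sdz 0.39 My -0.175 sd 0.028
```

Request:
{"fn": "apply_moves", "kwargs": {"rows": [{"x": 0, "y": 0, "z": -0.8, "ax": 0, "ay": 0, "az": 0, "gripper": 1}, {"x": 0, "y": 0, "z": -0.7, "ax": 0, "ay": 0, "az": 0, "gripper": 1}, {"x": 0, "y": 0, "z": 0, "ax": 0, "ay": 0, "az": 0, "gripper": 1}]}}

```text
clock: 9.77
position: [0.4617, 0.0077, 0.1229]
ee_rot: [0.993, 0.122, -0.0, -0.0]
ft_force: [-0.2, -0.9, -4.5]
grip_width: 0.247
grasp_force: 107.9
```

```bash
python3 feel.py 8 6
```

```text
clk 10.07 pos [0.4617 0.0077 0.1228] F [-0.7  -0.12 -3.7 ] sdz 0.71 My -0.369 sd 0.032
```

Request:
{"fn": "apply_moves", "kwargs": {"rows": [{"x": 0, "y": 0, "z": -0.8, "ax": 0, "ay": 0, "az": 0, "gripper": 1}, {"x": 0, "y": 0, "z": -0.7, "ax": 0, "ay": 0, "az": 0, "gripper": 1}, {"x": 0, "y": 0, "z": 0, "ax": 0, "ay": 0, "az": 0, "gripper": 1}]}}

```text
clock: 10.32
position: [0.4618, 0.0078, 0.1245]
ee_rot: [0.992, 0.122, 0.0, -0.0]
ft_force: [-0.7, 0.1, -3.5]
grip_width: 0.241
grasp_force: 107.9
```

```bash
python3 feel.py 9 6
```

```text
clk 10.62 pos [0.4619 0.0078 0.1244] F [-0.53  0.28 -4.15] sdz 0.74 My -0.399 sd 0.026
```

Contact came at TCP z ≈ 0.1203, with light forces of about 2 to 3 N. I keep easing up in small steps and watch the platform in the image.

```bash
cat >> feel.py <<'E'
    a=cv2.imread("pics/f_0.png"); b=cv2.imread(f"pics/f_{sys.argv[1]}.png")
    g=lambda im:cv2.cvtColor(im,cv2.COLOR_BGR2GRAY).astype(np.float32)
    # green-free patch on pack/platform edge: vertical shift by template match
    t=g(a)[160:196,250:276]; r=cv2.matchTemplate(g(b)[150:230,244:282],t,cv2.TM_CCOEFF_NORMED); _,v,_,l=cv2.minMaxLoc(r); print("pack shift px",l[0]-6,l[1]-10,round(v,3))
    t=g(a)[170:190,206:224]; r=cv2.matchTemplate(g(b)[160:200,200:230],t,cv2.TM_CCOEFF_NORMED); _,v,_,l=cv2.minMaxLoc(r); print("bar shift px",l[0]-6,l[1]-10,round(v,3))
E
true
```

Request:
{"fn": "apply_moves", "kwargs": {"rows": [{"x": 0, "y": 0, "z": -1, "ax": 0, "ay": 0, "az": 0, "gripper": 1}, {"x": 0, "y": 0, "z": -1, "ax": 0, "ay": 0, "az": 0, "gripper": 1}, {"x": 0, "y": 0, "z": 0, "ax": 0, "ay": 0, "az": 0, "gripper": 1}]}}

```text
clock: 10.87
position: [0.462, 0.0078, 0.1266]
ee_rot: [0.992, 0.122, 0.0, -0.0]
ft_force: [-0.6, 0.5, -3.6]
grip_width: 0.249
grasp_force: 108.0
```

```bash
python3 feel.py 10 4
```

```text
File "feel.py", line 12
    a=cv2.imread("pics/f_0.png"); b=cv2.imread(f"pics/f_{sys.argv[1]}.png")
IndentationError: unexpected indent
```

Request:
{"fn": "apply_moves", "kwargs": {"rows": [{"x": 0, "y": 0, "z": -1, "ax": 0, "ay": 0, "az": 0, "gripper": 1}, {"x": 0, "y": 0, "z": -1, "ax": 0, "ay": 0, "az": 0, "gripper": 1}, {"x": 0, "y": 0, "z": 0, "ax": 0, "ay": 0, "az": 0, "gripper": 1}]}}

```text
clock: 11.12
position: [0.4621, 0.0078, 0.1287]
ee_rot: [0.992, 0.122, 0.0, -0.0]
ft_force: [-0.9, -0.5, -2.6]
grip_width: 0.242
grasp_force: 108.0
```

```bash
python3 feel.py 11 4
```

```text
File "feel.py", line 12
    a=cv2.imread("pics/f_0.png"); b=cv2.imread(f"pics/f_{sys.argv[1]}.png")
IndentationError: unexpected indent
```

```bash
sed -i 's/^if __name__.*/if __name__=="__main__":\n    feel(int(sys.argv[2]))/' feel.py; python3 feel.py 11 4
```

```text
clk 11.32 pos [0.462  0.0078 0.1285] F [-0.1   0.04 -2.84] sdz 0.41 My -0.188 sd 0.062
pack shift px 0 0 1.0
bar shift px 0 -2 0.869
```

Request:
{"fn": "apply_moves", "kwargs": {"rows": [{"x": 0, "y": 0, "z": -0.6, "ax": 0, "ay": 0, "az": 0, "gripper": 1}, {"x": 0, "y": 0, "z": -0.6, "ax": 0, "ay": 0, "az": 0, "gripper": 1}, {"x": 0, "y": 0, "z": 0, "ax": 0, "ay": 0, "az": 0, "gripper": 1}]}}

```text
clock: 11.57
position: [0.4618, 0.0077, 0.1297]
ee_rot: [0.993, 0.122, -0.0, -0.0]
ft_force: [-0.9, -0.8, -2.4]
grip_width: 0.245
grasp_force: 108.0
```

```bash
python3 feel.py 12 4
```

```text
clk 11.77 pos [0.4619 0.0078 0.1296] F [ 0.31 -0.42 -3.04] sdz 0.46 My -0.246 sd 0.035
pack shift px 0 0 0.999
bar shift px 0 -2 0.847
```

Request:
{"fn": "apply_moves", "kwargs": {"rows": [{"x": 0, "y": 0, "z": -0.5, "ax": 0, "ay": 0, "az": 0, "gripper": 1}, {"x": 0, "y": 0, "z": -0.5, "ax": 0, "ay": 0, "az": 0, "gripper": 1}, {"x": 0, "y": 0, "z": 0, "ax": 0, "ay": 0, "az": 0, "gripper": 1}]}}

```text
clock: 12.02
position: [0.4621, 0.0078, 0.1308]
ee_rot: [0.992, 0.122, 0.0, -0.0]
ft_force: [0.4, 0.3, -1.4]
grip_width: 0.244
grasp_force: 108.1
```

```bash
python3 feel.py 13 5
```

```text
clk 12.27 pos [0.462  0.0078 0.1307] F [ 0.28 -0.33 -1.56] sdz 0.55 My -0.056 sd 0.024
pack shift px 0 4 0.942
bar shift px 0 -2 0.849
```

It's free: the force dropped to about 0.5 N and the pack is sinking. I add 1 mm of margin and hold.

Request:
{"fn": "apply_moves", "kwargs": {"rows": [{"x": 0, "y": 0, "z": -0.5, "ax": 0, "ay": 0, "az": 0, "gripper": 1}, {"x": 0, "y": 0, "z": -0.5, "ax": 0, "ay": 0, "az": 0, "gripper": 1}, {"x": 0, "y": 0, "z": 0, "ax": 0, "ay": 0, "az": 0, "gripper": 1}, {"x": 0, "y": 0, "z": 0, "ax": 0, "ay": 0, "az": 0, "gripper": 1}, {"x": 0, "y": 0, "z": 0, "ax": 0, "ay": 0, "az": 0, "gripper": 1}]}}

```text
clock: 12.68
position: [0.4618, 0.0078, 0.1316]
ee_rot: [0.992, 0.122, 0.0, -0.0]
ft_force: [-0.6, -1.1, -1.6]
grip_width: 0.247
grasp_force: 108.1
```

```bash
python3 feel.py 14 5
```

```text
clk 12.93 pos [0.4618 0.0078 0.1316] F [-0.18  0.05 -1.91] sdz 0.36 My -0.123 sd 0.023
pack shift px -1 11 0.841
bar shift px 0 -3 0.836
```

Request:
{"fn": "apply_moves", "kwargs": {"rows": [{"x": 0, "y": 0, "z": 0, "ax": 0, "ay": 0, "az": 0, "gripper": 1}, {"x": 0, "y": 0, "z": 0, "ax": 0, "ay": 0, "az": 0, "gripper": 1}, {"x": 0, "y": 0, "z": 0, "ax": 0, "ay": 0, "az": 0, "gripper": 1}, {"x": 0, "y": 0, "z": 0, "ax": 0, "ay": 0, "az": 0, "gripper": 1}, {"x": 0, "y": 0, "z": 0, "ax": 0, "ay": 0, "az": 0, "gripper": 1}]}}

```text
clock: 13.35
position: [0.4618, 0.0078, 0.1316]
ee_rot: [0.992, 0.122, -0.0, -0.0]
ft_force: [-0.3, 0.5, -1.9]
grip_width: 0.25
grasp_force: 108.1
```

Request:
{"fn": "apply_moves", "kwargs": {"rows": [{"x": 0, "y": 0, "z": 0, "ax": 0, "ay": 0, "az": 0, "gripper": 1}, {"x": 0, "y": 0, "z": 0, "ax": 0, "ay": 0, "az": 0, "gripper": 1}, {"x": 0, "y": 0, "z": 0, "ax": 0, "ay": 0, "az": 0, "gripper": 1}, {"x": 0, "y": 0, "z": 0, "ax": 0, "ay": 0, "az": 0, "gripper": 1}, {"x": 0, "y": 0, "z": 0, "ax": 0, "ay": 0, "az": 0, "gripper": 1}]}}

```text
clock: 13.77
position: [0.4618, 0.0078, 0.1316]
ee_rot: [0.992, 0.122, 0.0, -0.0]
ft_force: [-0.2, -0.1, -2.5]
grip_width: 0.246
grasp_force: 108.1
```

```bash
python3 feel.py 15 3
```

```text
clk 13.92 pos [0.4618 0.0078 0.1316] F [-0.1  -0.2  -1.57] sdz 0.44 My -0.093 sd 0.021
pack shift px -1 18 0.666
bar shift px 0 -3 0.835
```

Request:
{"fn": "apply_moves", "kwargs": {"rows": [{"x": 0, "y": 0, "z": 0, "ax": 0, "ay": 0, "az": 0, "gripper": 1}, {"x": 0, "y": 0, "z": 0, "ax": 0, "ay": 0, "az": 0, "gripper": 1}, {"x": 0, "y": 0, "z": 0, "ax": 0, "ay": 0, "az": 0, "gripper": 1}, {"x": 0, "y": 0, "z": 0, "ax": 0, "ay": 0, "az": 0, "gripper": 1}, {"x": 0, "y": 0, "z": 0, "ax": 0, "ay": 0, "az": 0, "gripper": 1}]}}

```text
clock: 14.33
position: [0.4619, 0.0078, 0.1316]
ee_rot: [0.992, 0.122, 0.0, -0.0]
ft_force: [0.2, 0.6, -2.1]
grip_width: 0.246
grasp_force: 108.1
```

```bash
python3 feel.py 16 3; python3 - <<'E'
import cv2,numpy as np
g=cv2.imread('pics/f_0.png')[110:230,200:290]; f=cv2.imread('pics/f_16.png')[110:230,200:290]
cv2.imwrite('pics/c6.png',np.hstack([cv2.resize(v,(400,533),interpolation=cv2.INTER_CUBIC) for v in (g,f)]))
E
```

```text
clk 14.48 pos [0.4618 0.0078 0.1316] F [-0.29  0.14 -2.04] sdz 0.64 My -0.135 sd 0.03
pack shift px -1 18 0.666
bar shift px 0 -3 0.835
```

View pics/c6.png

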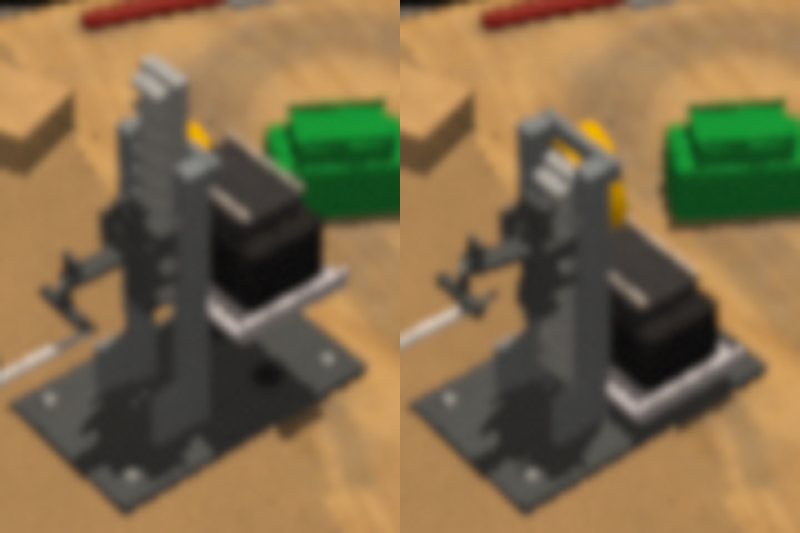

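Left is before, right is now. The pack and platform have dropped 18 px, about 63 mm. The platform rests just above the base plate and has not moved for 0.5 s. I check its height by ray before withdrawing.

```bash
python3 - <<'E'
from workcell import *
from h import *
S=Cam(camera("scene")); th=np.radians(14.26); Q=np.array([[np.cos(th),-np.sin(th)],[np.sin(th),np.cos(th)]]); o=np.array([.6226,.0492])
s=lambda x,y:(200+x/4.444,110+y/4.444)
for n,p in(("near now",(237,414)),("right now",(343,350)),("near before",(240,333)),("right before",(347,270))):
    print(n,{z:(Q.T@(S.plane(s(*p),z)[:2]-o)).round(3).tolist() for z in(.029,.045,.093)})
E
```

```text
near now {0.029: [0.018, -0.054], 0.045: [0.007, -0.065], 0.093: [-0.024, -0.101]}
right now {0.029: [0.106, -0.053], 0.045: [0.094, -0.065], 0.093: [0.058, -0.1]}
near before {0.029: [0.066, 0.0], 0.045: [0.055, -0.012], 0.093: [0.021, -0.051]}
right before {0.029: [0.16, 0.002], 0.045: [0.147, -0.011], 0.093: [0.108, -0.049]}
```

At z = 29 mm the corners fall at x 18 to 106 and y ≈ -54, as expected, so the platform is home. I lower the shank and withdraw.

Request:
{"fn": "apply_moves", "kwargs": {"rows": [{"x": 0, "y": 0, "z": 3, "ax": 0, "ay": 0, "az": 0, "gripper": 1}, {"x": 0, "y": 0, "z": 4, "ax": 0, "ay": 0, "az": 0, "gripper": 1}, {"x": 0, "y": 0, "z": 5, "ax": 0, "ay": 0, "az": 0, "gripper": 1}, {"x": 0, "y": 0, "z": 7, "ax": 0, "ay": 0, "az": 0, "gripper": 1}, {"x": 0, "y": 0, "z": 6, "ax": 0, "ay": 0, "az": 0, "gripper": 1}]}}

```text
clock: 14.95
position: [0.4617, 0.0078, 0.1057]
ee_rot: [0.992, 0.122, -0.0, -0.0]
ft_force: [-0.3, 0.8, -1.9]
grip_width: 0.249
grasp_force: 108.2
```

Request:
{"fn": "apply_moves", "kwargs": {"rows": [{"x": -10, "y": 0, "z": 0, "ax": 0, "ay": 0, "az": 0, "gripper": 1}, {"x": -12, "y": 0, "z": 0, "ax": 0, "ay": 0, "az": 0, "gripper": 1}, {"x": -12, "y": 0, "z": 0, "ax": 0, "ay": 0, "az": 0, "gripper": 1}, {"x": -12, "y": 0, "z": 0, "ax": 0, "ay": 0, "az": 0, "gripper": 1}, {"x": -9, "y": 0, "z": 0, "ax": 0, "ay": 0, "az": 0, "gripper": 1}]}}

```text
clock: 15.37
position: [0.4074, -0.0059, 0.1059]
ee_rot: [0.993, 0.122, -0.0, -0.0]
ft_force: [-0.5, 0.4, -0.4]
grip_width: 0.249
grasp_force: 108.2
```

```bash
python3 feel.py 17 4; python3 - <<'E'
from workcell import *
from h import *
plan(get_obs(),[.4271,.2177,.06],np.radians(70.7),10)
E
```

```text
clk 15.57 pos [ 0.4089 -0.0054  0.1067] F [ 0.23 -0.16 -1.43] sdz 0.6 My -0.015 sd 0.057
pack shift px -1 18 0.666
bar shift px 0 -2 0.894
[np.float64(7.2), np.float64(-21.2), np.float64(4.7)] [np.float64(0.0), np.float64(-0.01), np.float64(-5.66)]
[np.float64(9.2), np.float64(-20.4), np.float64(4.7)] [np.float64(0.0), np.float64(-0.01), np.float64(-5.66)]
[np.float64(11.2), np.float64(-19.4), np.float64(4.7)] [np.float64(0.0), np.float64(-0.01), np.float64(-5.66)]
[np.float64(13.1), np.float64(-18.2), np.float64(4.7)] [np.float64(0.0), np.float64(-0.01), np.float64(-5.66)]
[np.float64(14.8), np.float64(-16.8), np.float64(4.7)] [np.float64(0.0), np.float64(-0.01), np.float64(-5.66)]
[np.float64(16.4), np.float64(-15.3), np.float64(4.7)] [np.float64(0.0), np.float64(-0.01), np.float64(-5.66)]
[np.float64(17.8), np.float64(-13.6), np.float64(4.7)] [np.float64(0.0), np.float64(-0.01), np.float64(-5.66)]
[np.float64(19.1), np.float64(-11.7), np.float64(4.7)] [np.float64(0.0), np.float64(-0.01), np.float64(-5.66)]
[np.float64(20.1), np.float64(-9.8), np.float64(4.7)] [np.float64(0.0), np.float64(-0.01), np.float64(-5.66)]
[np.float64(21.0), np.float64(-7.8), np.float64(4.7)] [np.float64(0.0), np.float64(-0.01), np.float64(-5.66)]
```

Request:
{"fn": "apply_moves", "kwargs": {"rows": [{"x": 7, "y": -21, "z": 4.7, "ax": 0, "ay": 0, "az": -5.7, "gripper": 1}, {"x": 9, "y": -20.4, "z": 4.7, "ax": 0, "ay": 0, "az": -5.7, "gripper": 1}, {"x": 11, "y": -19.4, "z": 4.7, "ax": 0, "ay": 0, "az": -5.7, "gripper": 1}, {"x": 13, "y": -18, "z": 4.7, "ax": 0, "ay": 0, "az": -5.7, "gripper": 1}, {"x": 15, "y": -17, "z": 4.7, "ax": 0, "ay": 0, "az": -5.7, "gripper": 1}]}}

```text
clock: 15.98
position: [0.4177, 0.1072, 0.0828]
ee_rot: [0.931, 0.365, 0.0, -0.0]
ft_force: [0.7, 0.9, -0.4]
grip_width: 0.246
grasp_force: 108.2
```

Request:
{"fn": "apply_moves", "kwargs": {"rows": [{"x": 16.4, "y": -15.3, "z": 4.7, "ax": 0, "ay": 0, "az": -5.7, "gripper": 1}, {"x": 18, "y": -13.6, "z": 4.7, "ax": 0, "ay": 0, "az": -5.7, "gripper": 1}, {"x": 19, "y": -11.7, "z": 4.7, "ax": 0, "ay": 0, "az": -5.7, "gripper": 1}, {"x": 20, "y": -10, "z": 4.7, "ax": 0, "ay": 0, "az": -5.7, "gripper": 1}, {"x": 21, "y": -8, "z": 4.7, "ax": 0, "ay": 0, "az": -5.7, "gripper": 1}]}}

```text
clock: 16.4
position: [0.4257, 0.2193, 0.059]
ee_rot: [0.812, 0.583, 0.0, -0.0]
ft_force: [0.4, -0.1, -1.1]
grip_width: 0.244
grasp_force: 108.2
```

Request:
{"fn": "apply_moves", "kwargs": {"rows": [{"x": 0, "y": 0, "z": 15, "ax": 0, "ay": 0, "az": 0, "gripper": 1}, {"x": 0, "y": 0, "z": 15, "ax": 0, "ay": 0, "az": 0, "gripper": 1}, {"x": 0, "y": 0, "z": 8, "ax": 0, "ay": 0, "az": 0, "gripper": 1}, {"x": 0, "y": 0, "z": 4, "ax": 0, "ay": 0, "az": 0, "gripper": 1}, {"x": 0, "y": 0, "z": 0, "ax": 0, "ay": 0, "az": 0, "gripper": 1}]}}

```text
clock: 16.82
position: [0.4251, 0.2172, 0.0168]
ee_rot: [0.814, 0.581, -0.001, 0.0]
ft_force: [-0.7, -0.2, -1.2]
grip_width: 0.242
grasp_force: 108.2
```

Request:
{"fn": "apply_moves", "kwargs": {"rows": [{"x": 0, "y": 0, "z": 2, "ax": 0, "ay": 0, "az": 0, "gripper": 1}, {"x": 0, "y": 0, "z": 1.5, "ax": 0, "ay": 0, "az": 0, "gripper": 1}, {"x": 0, "y": 0, "z": 0, "ax": 0, "ay": 0, "az": 0, "gripper": 1}, {"x": 0, "y": 0, "z": 0, "ax": 0, "ay": 0, "az": 0, "gripper": 1}]}}

```text
clock: 17.15
position: [0.4255, 0.2176, 0.0145]
ee_rot: [0.814, 0.581, 0.0, -0.0]
ft_force: [-0.0, 0.1, -0.7]
grip_width: 0.248
grasp_force: 108.2
```

Request:
{"fn": "apply_moves", "kwargs": {"rows": [{"x": 0, "y": 0, "z": 1, "ax": 0, "ay": 0, "az": 0, "gripper": 1}, {"x": 0, "y": 0, "z": 1, "ax": 0, "ay": 0, "az": 0, "gripper": 1}, {"x": 0, "y": 0, "z": 0, "ax": 0, "ay": 0, "az": 0, "gripper": 1}, {"x": 0, "y": 0, "z": 0, "ax": 0, "ay": 0, "az": 0, "gripper": 1}]}}

```text
clock: 17.48
position: [0.4253, 0.2175, 0.0121]
ee_rot: [0.814, 0.581, 0.0, -0.0]
ft_force: [0.1, -0.5, -1.1]
grip_width: 0.244
grasp_force: 108.2
```

```bash
python3 feel.py 18 4|head -1
```

```text
clk 17.68 pos [0.4253 0.2176 0.0121] F [-0.08 -0.03 -0.95] sdz 0.31 My 0.027 sd 0.02
```

The driver is within about 0.5 mm of the table, so I lower that last bit, open slowly and rise.

Request:
{"fn": "apply_moves", "kwargs": {"rows": [{"x": 0, "y": 0, "z": 0.5, "ax": 0, "ay": 0, "az": 0, "gripper": 1}, {"x": 0, "y": 0, "z": 0, "ax": 0, "ay": 0, "az": 0, "gripper": 0.7}, {"x": 0, "y": 0, "z": 0, "ax": 0, "ay": 0, "az": 0, "gripper": 0.5}, {"x": 0, "y": 0, "z": 0, "ax": 0, "ay": 0, "az": 0, "gripper": 0.4}, {"x": 0, "y": 0, "z": 0, "ax": 0, "ay": 0, "az": 0, "gripper": 0.4}]}}

```text
clock: 18.1
position: [0.4253, 0.2176, 0.0116]
ee_rot: [0.814, 0.581, 0.0, -0.0]
ft_force: [-1.0, -0.0, 0.2]
grip_width: 0.6
grasp_force: 0.0
```

Request:
{"fn": "apply_moves", "kwargs": {"rows": [{"x": 0, "y": 0, "z": -5, "ax": 0, "ay": 0, "az": 0, "gripper": 0.3}, {"x": 0, "y": 0, "z": -20, "ax": 0, "ay": 0, "az": 0, "gripper": 0.3}, {"x": 0, "y": 0, "z": -30, "ax": 0, "ay": 0, "az": 0, "gripper": 0.3}, {"x": 0, "y": 0, "z": -40, "ax": 0, "ay": 0, "az": 0, "gripper": 0.3}, {"x": 0, "y": 0, "z": -40, "ax": 0, "ay": 0, "az": 0, "gripper": 0.3}]}}

```text
clock: 18.52
position: [0.4247, 0.2168, 0.1481]
ee_rot: [0.814, 0.581, -0.001, 0.0]
ft_force: [0.6, 1.1, 0.7]
grip_width: 0.703
grasp_force: 0.0
```

Request:
{"fn": "apply_moves", "kwargs": {"rows": [{"x": 0, "y": 0, "z": 0, "ax": 0, "ay": 0, "az": 0, "gripper": 0.3}, {"x": 0, "y": 0, "z": 0, "ax": 0, "ay": 0, "az": 0, "gripper": 0.3}, {"x": 0, "y": 0, "z": 0, "ax": 0, "ay": 0, "az": 0, "gripper": 0.3}]}}

```text
clock: 18.77
position: [0.4251, 0.2175, 0.1466]
ee_rot: [0.814, 0.581, 0.0, -0.0]
ft_force: [-0.5, -0.2, 0.4]
grip_width: 0.695
grasp_force: 0.0
```

```bash
python3 feel.py 19 1; python3 - <<'E'
from workcell import *
import cv2,numpy as np
a=camera("scene")["color"][:,:,::-1]; w=camera("wrist")["color"][:,:,::-1]
cv2.imwrite('pics/end.png',np.hstack([cv2.resize(v,(400,300)) for v in (a,w)]))
E
```

```text
clk 18.82 pos [0.4247 0.2172 0.1459] F [-0.27 -0.51 -0.26] sdz 0.0 My 0.003 sd 0.0
pack shift px -1 18 0.666
bar shift px 0 -2 0.895
```

View pics/end.png

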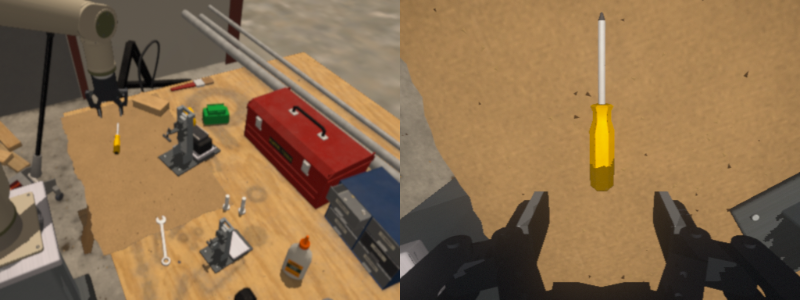

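The driver lies flat on the table at (600,100) in the right half, released and clear of the lift. The platform is still home at (200,150) in the left half, and the other things are in place. I hand in.

```bash
python3 -c "
from workcell import *
print(hand_in())"
```

```text
the job is handed in; nothing more can be done
None
```

The job is handed in: the pawl was eased off at about 3 N or less, the camera shows the platform and pack sunk fully home, and the screwdriver lies on the table clear of the lift; no verdict came back.

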